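Sort leftover terminal blocks and a heat sink back into their matrix trays

ROBOT

A 6-joint arm with a two-finger parallel gripper is mounted at the origin on a cart in front of the work surface, level with it; the furniture and walls round the work are solid. World frame = base frame: x ahead of the robot, y to its left, z up, the work surface at z = 0. Lengths are in mm, angles in rad, forces in N, time in s.
With the tool pointing down it reaches from about 275 to 875 mm from the base axis. Payload 12.5 kg.
Tool frame: the origin (TCP) lies between the finger pads; the fingertips stand 25 mm ahead of it and the grasp point (between the pads) lies 6 mm ahead of it; z points along the fingers, y is the line along which they close (so a half turn about z gives the same grasp; the last joint's range is limited). The gripper opens to 85 mm and grips with 20 to 120 N. Pads are 22 mm wide; open, the fingers measure 114 mm over their backs; the gripper's body (76 mm by 85 mm) begins 54 mm behind the grasp point. The pads swing forward as they close: fully open they stand 13 mm farther back than shut.
Start: joints at [-1.424, 0.351, 1.652, -0, 1.139, -0.085], TCP at [126.372, -535.271, 256.29] pointing down, gripper open.
Joint ranges: [-2.75, 2.75], [-0.79, 2.1], [0.01, 2.65], [-1.57, 4.71], [0.07, 3.14], [-2.87, 2.87]. Speed limits (rad/s): [2.22, 2.22, 2.79, 3.14, 3.14, 3.14].

INTERFACE

Orientations are given as a rotation vector (axis times angle).
In Python, from cell import monitor, cams, ticket gives the robot as it stands.
- The arm moves only by the shell command python3 -m pendant 'ROWS' [FORCE]. ROWS is JSON, a list of rows, each a list of 7 numbers: the shift along the tool's x, y, z in m, then the turn, a rotation vector about the tool's x, y, z in degrees, then the closure, from -1 (fully open) to 1 (shut). In form: [[tx, ty, tz, rx, ry, rz, hand], ...]. A call has 1 to 10 rows; each row shifts and turns the commanded pose from where the row before left it, along the tool's axes as they then stand; what a row does not reach is not made up. A row lasts 1/10 s, in which the tool goes at most 50 mm and 8.59 degrees, less where a joint would pass 70% of its speed; a pose out of reach is approached as far as the arm can. A call is refused whole if a number of a shift passes 0.05 or a number of a turn 8.59, either way. A call with a gripper value outside its range is refused whole. The fingers move at their own pace and stop on an object; FORCE is the grip in N (left out, the last holds). Time passes only in rows, so rows that do not move let the fingers close. It gives the time, the measured TCP pose, the force, the opening and the grip force at its end, in the units of the state.
- monitor.get_obs(): the state, without advancing time (a new reading comes with each control period).
- cams.snapshot(name): name is "scene" or "side" or "wrist"; returns the picture (384x512x3 uint8, blue, green, red); there is no depth.
- cams.camera_info(name): a dict with "camera_matrix" (3x3 intrinsics, pixels), "R" (3x3) and "t" (3): a world point X has camera coordinates R X + t. Camera axes: x right, y down, z forward; pixel columns grow to the right and rows downward; lengths in mm; the calibration is good to about 2 mm. A picture is of the moment at which its call begins: read the wrist's pose just before it. camera_info takes no time and is no camera call; for the wrist camera it gives the pose at the moment of the call.
- ticket.sign_off(): hands the job in; it is judged then, once.
The state is a dict: "t": time; "qpos": joint angles; "dq": joint speeds; "joint_torque": joint torques, N m; "tool_pos": TCP position; "tcp_rot": TCP orientation; "force": force on the tool from outside, world axes, zero at the start; "moment": the same for the moment, N m; "width": finger opening in mm; "grasp_force": force on a finger pad.
Only numpy, scipy, OpenCV 4.12 (cv2) and the standard library are available. Lean on these libraries where they do the work, as an engineer would, in place of code of your own. Each camera call takes 0.05 s, during which the arm holds its last target. There are 200 camera calls.

TASK

Sort the loose parts on the bench back into the three black matrix trays: each 8-way terminal block, each 6-way terminal block and the heat sink belongs in an empty pocket of the tray that already holds one like it, lying upright and flat on the pocket floor. One part to a pocket; leave the little round tin and the roll of labels that lie among the parts where they are.

Things in the scene. Friction and masses are not known exactly. Their poses are not given: they have to be found in the camera images.
- block_eight_a: loose green 8-way terminal block, upright: 12 mm deep (its x), 40 mm long (its y), 13 mm high, 24 g. Origin at the centre of its underside, z up. Grasp it across its 12 mm depth.
- block_eight_b: a second loose 8-way terminal block, the same as block_eight_a.
- block_six_a: loose green 6-way terminal block, like the 8-way ones but shorter: 12 mm deep (its x), 30 mm long (its y), 13 mm high, 20 g. Origin at the centre of its underside, z up. Grasp it across its 12 mm depth.
- block_six_b: a second loose 6-way terminal block, the same as block_six_a.
- sink: loose grey finned heat sink lying fins up: 60 mm along its fins (its x), 50 mm across them (its y), 26 mm high, 80 g; the outermost fins are its two long upright sides and bear a grip across the 50 mm. Origin at the centre of its underside, z up.
- tray_eight: fixed black tray for 8-way blocks, 156 mm (its x) by 70 mm (its y). Origin: centre of its underside, z up. Floor 3 mm thick; lip and 3 mm ribs round the pockets rise 8 mm above the bench. Three pockets, inside 20 mm (x) by 48 mm (y), at tray x = +48, 0, -48 mm, y = 0; that at +48 holds an 8-way block (it stays there, its length along tray y), those at 0 and -48 are empty.
- tray_six: fixed black matrix tray for 6-way blocks: same outline, heights and pocket places as tray_eight, but its pockets are 20 mm (x) by 38 mm (y) inside, so an 8-way block does not go in. The pocket at +48 holds a 6-way block, those at 0 and -48 mm are empty.
- tray_sink: fixed black matrix tray for heat sinks: same outline and heights, with two pockets 70 mm (x) by 58 mm (y) inside at tray x = +37.5 and -37.5 mm, y = 0; the one at +37.5 holds a heat sink with its 60 mm along tray x, the one at -37.5 is empty. Close behind the trays stands a grey hot-air station 115 mm high with a metal can on top (145 mm): carry over 0.15 m.
- tin: bystander: small pale round tin, 37 mm across, 14 mm high; leave it where it is. Origin at the centre of its underside.
- roll: bystander: white roll of labels lying flat, 54 mm across, 25 mm high; leave it where it is. Origin at the centre of its underside.

How it is judged (in metres and radians):
At the end, for the whole second after the job is handed in: Each block and the heat sink lies in an empty pocket of its kind's tray: within 9 mm of the pocket's centre in tray x and y, 3 mm of its floor, upright (0.12 rad), its length along the pocket's (0.4 rad), at rest; tin and roll within 25 mm of their start (y of block_eight_a in the frame of tray_eight between -0.009 and 0.009 m and z of block_eight_a in the frame of tray_eight between 0 and 0.006 m and (x of block_eight_a in the frame of tray_eight between -0.009 and 0.009 m or x of block_eight_a in the frame of tray_eight between -0.057 and -0.039 m) and angle between the y axis of each of block_eight_a, block_eight_b and the y axis of tray_eight, either way round below 0.4 rad and angle between each of block_eight_a, block_eight_b, block_six_a, block_six_b, sink's own z axis and vertical below 0.12 rad and linear speed of each of block_eight_a, block_eight_b, block_six_a, block_six_b, sink below 0.02 m/s and y of block_eight_b in the frame of tray_eight between -0.009 and 0.009 m and z of block_eight_b in the frame of tray_eight between 0 and 0.006 m and (x of block_eight_b in the frame of tray_eight between -0.009 and 0.009 m or x of block_eight_b in the frame of tray_eight between -0.057 and -0.039 m) and y of block_six_a in the frame of tray_six between -0.009 and 0.009 m and z of block_six_a in the frame of tray_six between 0 and 0.006 m and (x of block_six_a in the frame of tray_six between -0.009 and 0.009 m or x of block_six_a in the frame of tray_six between -0.057 and -0.039 m) and angle between the y axis of each of block_six_a, block_six_b and the y axis of tray_six, either way round below 0.4 rad and y of block_six_b in the frame of tray_six between -0.009 and 0.009 m and z of block_six_b in the frame of tray_six between 0 and 0.006 m and (x of block_six_b in the frame of tray_six between -0.009 and 0.009 m or x of block_six_b in the frame of tray_six between -0.057 and -0.039 m) and y of sink in the frame of tray_sink between -0.009 and 0.009 m and z of sink in the frame of tray_sink between 0 and 0.006 m and x of sink in the frame of tray_sink between -0.0465 and -0.0285 m and angle between the y axis of sink and the y axis of tray_sink, either way round below 0.4 rad and distance of each of tin, roll from where it was at the start of the episode below 0.025 m); the robot touches nothing.
It fails at once if the tin or the roll of labels is moved by more than 25 mm (distance of any of tin, roll from where it was at the start of the episode above 0.025 m).
It also fails if it takes over 115 s, if anything falls off the work surface, if the arm or the gripper's body presses on something with over 40 N, if the wrist force passes 120 N, or if a joint passes its speed limit or range.

## Working session

There is one attempt and no reset: what is moved stays moved. The work goes in short steps, Python scripts to look and compute and a shell command to move; the robot and the scene stay as the last step left them, time stands still between calls to the robot, and variables do not carry over. Pictures are saved under pics/ and viewed, at most 14 in all, crops included, and the job is handed in when it is done.

```bash
ls; mkdir -p pics; python3 - <<'E'
from cell import monitor,cams
import cv2,numpy as np
print(monitor.get_obs())
for n in ["scene","side","wrist"]:
    i=cams.camera_info(n); print(n,i["camera_matrix"],i["R"],i["t"])
    cv2.imwrite(f"pics/{n}0.png",cams.snapshot(n))
E
```

```text
pics
{'t': 0.0, 'qpos': array([-1.42362796e+00,  3.51233401e-01,  1.65242031e+00,  7.12102640e-07,
        1.13904170e+00, -8.46065276e-02]), 'dq': array([ 0.00186135,  0.00055093, -0.00052293,  0.00105711, -0.00037984,
        0.00114218]), 'joint_torque': array([ 2.08910227e-03, -5.06094146e+01, -2.91406274e+01,  4.62904825e-05,
        4.60860567e-03,  1.03777083e-05]), 'tool_pos': array([ 126.31739459, -535.00419214,  255.76138014]), 'tcp_rot': array([-3.11942582e+00, -3.63128872e-01,  5.31423168e-05]), 'force': array([ 0.64978312, -0.45494474,  0.60898705]), 'moment': array([-0.05477769, -0.00066521, -0.07312165]), 'grasp_force': 0.0, 'width': 85.5669507291978}
scene [[434.06686586   0.         253.55583118]
 [  0.         434.06686586 188.05942705]
 [  0.           0.           1.        ]] [[ 0.49842346  0.86677961  0.01634529]
 [ 0.44182358 -0.23774921 -0.86502441]
 [-0.74589944  0.4383702  -0.50146345]] [-307.21378003 -173.51719531 1395.06569027]
side [[451.39752868   0.         255.43762951]
 [  0.         451.39752868 190.3569098 ]
 [  0.           0.           1.        ]] [[ 0.9662777  -0.25690582  0.01751592]
 [-0.14757554 -0.60823801 -0.77991537]
 [ 0.21101864  0.75102991 -0.62563984]] [-469.20683722  177.3926419  1080.60099946]
wrist [[276.96064199   0.         256.11571559]
 [  0.         276.96064199 193.69789536]
 [  0.           0.           1.        ]] [[ 2.29877819e-01 -9.73219268e-01 -6.66556427e-04]
 [-9.25527791e-01 -2.18824595e-01  3.09053563e-01]
 [-3.00922741e-01 -7.04276425e-02 -9.51044400e-01]] [-549.88059568  -40.58198895  379.9925577 ]
```

```bash
python3 -c "
import cv2,numpy as np
a=[cv2.imread(f'pics/{n}0.png') for n in ['scene','side']]
for n,x in zip('ab',a): cv2.imwrite(f'pics/{n}1.png',cv2.resize(x,(800,600),interpolation=cv2.INTER_CUBIC))
"
```

```text
(no output)
```

View pics/a1.png

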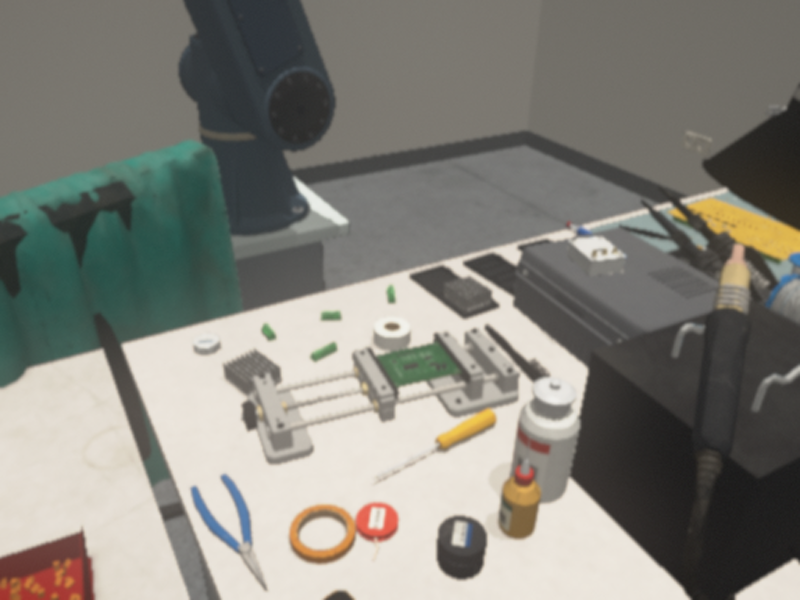

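View pics/b1.png

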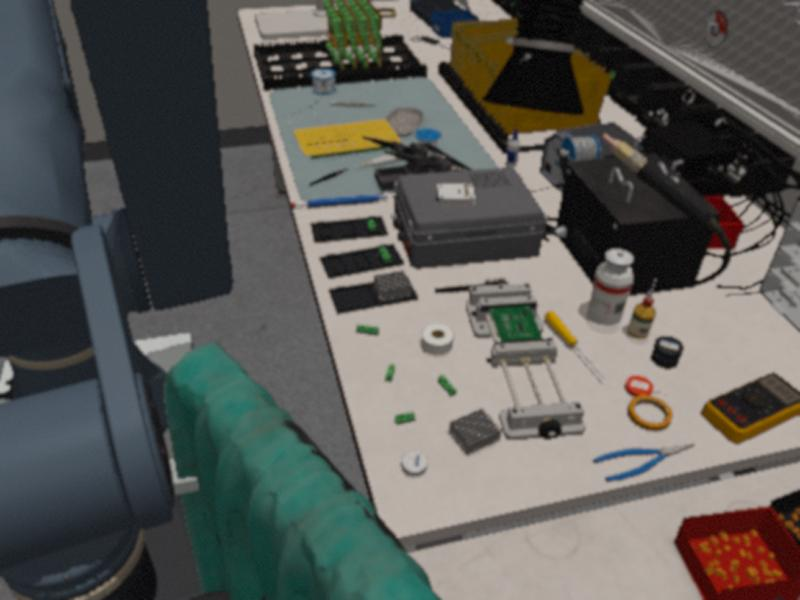

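View pics/wrist0.png

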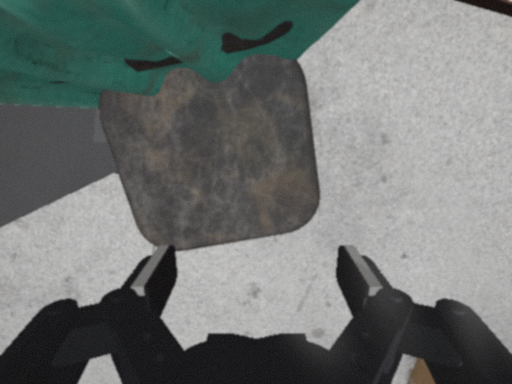

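The scene and side views show four green blocks (side view, in the 800x600 picture: (367,329), (391,372), (447,385), (405,418)). They also show the sink at (475,430), the tin at (414,462), the roll at (437,338) and the trays at (348,228), (360,260) and (372,292). The wrist camera sees only the teal chair and floor. Next I'll get rough world positions.

```bash
cat > h.py <<'E'
import numpy as np,cv2
from cell import monitor,cams
from scipy.spatial.transform import Rotation as Ro
def cam(n):
    i=cams.camera_info(n); return np.array(i["camera_matrix"]),np.array(i["R"]),np.array(i["t"])
def ray(c,uv):
    K,R,t=c; uv=np.atleast_2d(np.asarray(uv,float))
    d=np.c_[uv,np.ones(len(uv))]@np.linalg.inv(K).T@R; return -R.T@t,d
def onz(c,uv,z):
    o,d=ray(c,uv); return o+d*((z-o[2])/d[:,2])[:,None]
def tri(c1,p1,c2,p2):
    o1,d1=ray(c1,p1);o2,d2=ray(c2,p2);out=[]
    for a,b in zip(d1,d2):
        s=np.linalg.lstsq(np.c_[a,-b],o2-o1,rcond=None)[0]; out.append((o1+a*s[0]+o2+b*s[1])/2)
    return np.array(out)
def green(im):
    h=cv2.cvtColor(im,cv2.COLOR_BGR2HSV); return cv2.inRange(h,(45,90,40),(75,255,255))
E
python3 - <<'E'
from h import *
np.set_printoptions(precision=1,suppress=True)
s=800/512
c1,c2=cam("scene"),cam("side")
N=["b1","b2","b3","b4","sink","tin","roll","sinktray_sink"]
S=np.array([[367,329],[391,372],[447,385],[405,418],[475,430],[414,462],[437,338],[394,286]])/s
A=np.array([[391,294],[331,316],[324,352],[268,331],[252,370],[206,343],[391,332],[468,292]])/s
for n,p,q,a in zip(N,onz(c2,S,10),onz(c1,A,10),tri(c2,S,c1,A)): print(n,p,q,a)
T=np.array([[348,228],[360,260],[372,292],[373,224],[386,254],[330,262],[470,215],[500,350],[400,290],[472,320],[545,425],[400,245],[500,420],[370,550],[200,350],[340,500]])/s
print(np.c_[T*s,onz(c2,T,5)])
K,R,t=c2; 
print("base edge",onz(c2,np.array([[300,225],[350,420],[372,500]])/s,0))
o=monitor.get_obs(); T=o['tool_pos']; Rt=Ro.from_rotvec(o['tcp_rot']).as_matrix(); K,R,t=cam("wrist")
print(Rt); print("cam in tool",Rt.T@(-R.T@t-T)); print((R@Rt).T)
E
```

```text
b1 [448.6  79.6  10. ] [457.   81.9  10. ] [449.9  85.7   5. ]
b2 [463.  -32.9  10. ] [471.6 -30.6  10. ] [464.3 -27.5   4.8]
b3 [542.5 -82.8  10. ] [552.6 -79.3  10. ] [544.8 -76.3   3.7]
b4 [ 459.1 -133.6   10. ] [ 465.5 -128.5   10. ] [ 460.3 -127.9    5.5]
sink [ 554.5 -181.7   10. ] [ 544.8 -180.9   10. ] [ 552.7 -184.    15. ]
tin [ 449.8 -216.5   10. ] [ 453.1 -216.    10. ] [ 450.3 -215.3    8.2]
roll [560.3  28.1  10. ] [553.1  27.5  10. ] [558.8  24.1  14.1]
sinktray_sink [525.1 186.7  10. ] [510.3 194.6  10. ] [523.3 182.8  16.9]
[[ 348.   228.   482.7  408.7    5. ]
 [ 360.   260.   482.4  290.1    5. ]
 [ 372.   292.   482.2  184.9    5. ]
 [ 373.   224.   537.4  411.6    5. ]
 [ 386.   254.   537.5  298.1    5. ]
 [ 330.   262.   423.5  297.3    5. ]
 [ 470.   215.   750.9  398.     5. ]
 [ 500.   350.   657.5  -21.3    5. ]
 [ 400.   290.   534.6  178.5    5. ]
 [ 472.   320.   637.4   64.3    5. ]
 [ 545.   425.   663.2 -194.3    5. ]
 [ 400.   245.   573.   322.3    5. ]
 [ 500.   420.   600.3 -168.3    5. ]
 [ 370.   550.   358.3 -333.2    5. ]
 [ 200.   350.   165.1   99.7    5. ]
 [ 340.   500.   335.7 -249.8    5. ]]
base edge [[ 387.2  451.2    0. ]
 [ 378.9 -108.6    0. ]
 [ 378.7 -257.1    0. ]]
[[ 1.   0.2 -0. ]
 [ 0.2 -1.   0. ]
 [ 0.  -0.  -1. ]]
cam in tool [  78.9    0.3 -117.7]
[[ 0.  -1.  -0.3]
 [ 1.  -0.   0. ]
 [-0.  -0.3  1. ]]
```

```bash
python3 - <<'E'
from h import *
np.set_printoptions(precision=0,suppress=True)
s=800/512
c1,c2=cam("scene"),cam("side"); w=cam("wrist")
print(tri(c2,np.array([[212,346],[430,575]])/s,c1,np.array([[200,143],[0,188]])/s))
# wrist/side pairs: dark panel? chair top
for z in (0,100,200,300): print(z,onz(w,[[100,100],[300,60],[360,0]],z), onz(c1,np.array([[200,143],[0,188],[240,310]])/s,z))
E
```

```text
[[ 202. -128.  213.]
 [ 373. -452.  226.]]
0 [[ 162. -322.    0.]
 [ 265. -558.    0.]
 [ 342. -608.    0.]] [[-476.   38.    0.]
 [-361. -432.    0.]
 [ 374. -141.    0.]]
100 [[ 173. -374.  100.]
 [ 249. -547.  100.]
 [ 305. -584.  100.]] [[-161.  -38.  100.]
 [ -66. -424.  100.]
 [ 536. -185.  100.]]
200 [[ 184. -426.  200.]
 [ 232. -536.  200.]
 [ 268. -559.  200.]] [[ 154. -115.  200.]
 [ 228. -416.  200.]
 [ 697. -229.  200.]]
300 [[ 195. -479.  300.]
 [ 215. -525.  300.]
 [ 230. -535.  300.]] [[ 469. -191.  300.]
 [ 522. -407.  300.]
 [ 859. -274.  300.]]
```

```bash
python3 -m pendant '[[0,0,-0.05,0,0,6.6,-1],[0,0,-0.05,0,0,6.6,-1],[0,0,-0.05,0,0,0,-1],[0,0,-0.05,0,0,0,-1],[0,0,0,0,0,0,-1]]'
python3 -m pendant '[[0.02,-0.04,0,0,0,0,-1],[0.02,-0.04,0,0,0,0,-1],[0.02,-0.04,0,0,0,0,-1],[0.02,-0.04,0,0,0,0,-1],[0.02,-0.04,0,0,0,0,-1],[0.025,-0.04,0,0,0,0,-1],[0.025,-0.04,0,0,0,0,-1],[0.025,-0.04,0,0,0,0,-1],[0.025,-0.04,0,0,0,0,-1],[0.025,-0.04,0,0,0,0,-1]]'
```

```text
t: 0.65
tool_pos: [126.5, -536.1, 463.1]
tcp_rot: [3.131, 0.002, 0.002]
force: [0.3, -0.9, 0.2]
width: 85.1
grasp_force: 0.0
t: 1.65
tool_pos: [351.2, -133.0, 456.1]
tcp_rot: [3.142, 0.002, 0.0]
force: [0.2, -0.4, 0.7]
width: 85.6
grasp_force: 0.0
```

```bash
python3 -m pendant '[[0.03,-0.035,0.02,0,0,0,-1],[0.03,-0.035,0.02,0,0,0,-1],[0.03,-0.035,0.02,0,0,0,-1],[0.03,-0.035,0.02,0,0,0,-1],[0.03,-0.035,0.02,0,0,0,-1],[0.03,-0.035,0.02,0,0,0,-1],[0,0,0,0,0,0,-1],[0,0,0,0,0,0,-1]]'
cat > shot.py <<'E'
import sys; from h import *
n=sys.argv[1]; c=cam("wrist"); im=cams.snapshot("wrist"); cv2.imwrite(f"pics/{n}.png",im)
np.savez(f"pics/{n}.npz",K=c[0],R=c[1],t=c[2])
E
python3 shot.py w1; python3 -m pendant '[[0,0.04,0.0,0,0,0,-1],[0,0.04,0.0,0,0,0,-1],[0,0.04,0,0,0,0,-1],[0,0,0,0,0,0,-1],[0,0,0,0,0,0,-1]]'; python3 shot.py w2
python3 -c "
import cv2
cv2.imwrite('pics/w1b.png',cv2.resize(cv2.imread('pics/w1.png'),(800,600),interpolation=cv2.INTER_CUBIC))"
```

```text
t: 2.45
tool_pos: [529.4, 74.7, 335.8]
tcp_rot: [3.141, 0.005, -0.004]
force: [-0.1, 0.3, -0.5]
width: 85.4
grasp_force: 0.0
t: 3.0
tool_pos: [529.2, -47.0, 337.8]
tcp_rot: [3.141, -0.002, 0.002]
force: [-0.2, -0.1, -0.3]
width: 85.5
grasp_force: 0.0
```

View pics/w1b.png

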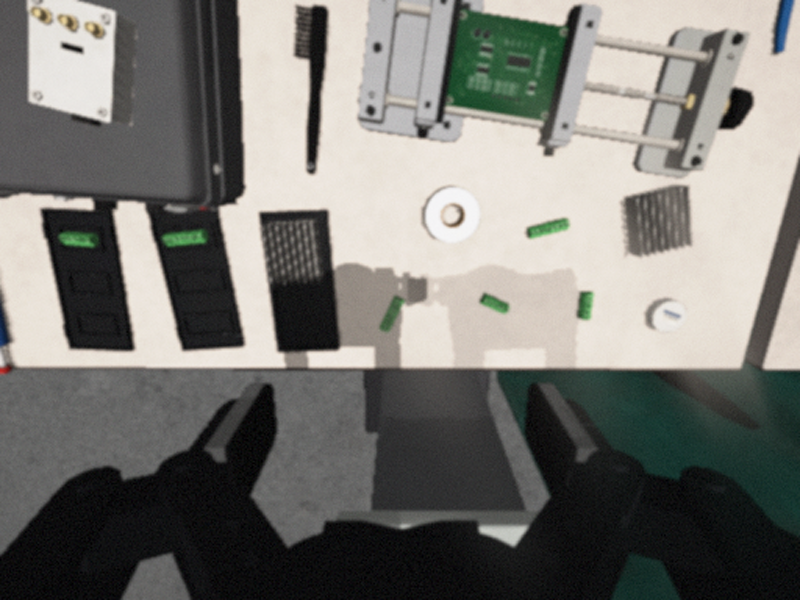

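View pics/w2.png

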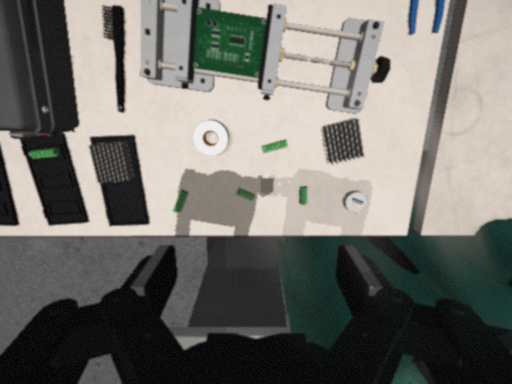

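```bash
cat > meas.py <<'E'
import sys; from h import *
np.set_printoptions(precision=1,suppress=True)
def load(n):
    z=np.load(f"pics/{n}.npz"); return cv2.imread(f"pics/{n}.png"),(z["K"],z["R"],z["t"])
def rects(m,c,z,lo,hi,rmax=250):
    out=[]
    for k in cv2.findContours(m,cv2.RETR_EXTERNAL,cv2.CHAIN_APPROX_NONE)[0]:
        if not lo<cv2.contourArea(k)<hi or k[:,0,1].max()>rmax: continue
        P=onz(c,k[:,0,:],z)[:,:2].astype(np.float32)
        r=cv2.minAreaRect(P); b=cv2.boxPoints(r); e=[b[1]-b[0],b[2]-b[1]]
        L=e[0] if np.hypot(*e[0])>np.hypot(*e[1]) else e[1]
        M=cv2.moments(k); uv=[M['m10']/M['m00'],M['m01']/M['m00']]
        a=(np.degrees(np.arctan2(L[1],L[0])))%180
        out.append((uv,np.array(r[0]),sorted(r[1]),a,k))
    return sorted(out,key=lambda o:-o[1][1])
E
python3 - <<'E'
from meas import *
G={}
for n in ("w1","w2"):
    im,c=load(n); g=green(im); R=rects(g,c,6.5,60,600); G[n]=(R,c)
    for r in R: print(n,np.round(r[0],1),r[1],np.array(r[2]),round(r[3],1),cv2.contourArea(r[4]))
    d=(im.max(2)<60).astype(np.uint8)*255; d[250:]=0; d=cv2.morphologyEx(d,cv2.MORPH_OPEN,np.ones((7,7)))
    for r in rects(d,c,8,1000,8000,249): print(n,"tray",np.round(r[0],0),r[1],np.array(r[2]),round(r[3],1))
E
```

```text
w1 [ 50.1 152.8] [530.8 407.6] [16.6 39.1] 83.6 199.0
w1 [118.2 152.1] [532.2 297.7] [15.8 48.6] 95.3 231.0
w1 [316. 194.] [461.9 -28. ] [ 9.2 28.3] 63.3 68.5
w1 [349.9 145.8] [543.8 -76.8] [ 9.4 38. ] 105.7 111.0
w1 [373.9 195.5] [ 459.5 -126.7] [10.6 27. ] 1.2 64.5
w1 tray [ 57. 179.] [491.  405.7] [ 71.6 165.3] 177.4
w1 tray [127. 179.] [492.3 290.2] [ 68.9 163.9] 4.2
w1 tray [146.  60.] [658.4 235.2] [ 18.8 170.6] 176.1
w1 tray [195. 200.] [452.3 178.4] [68.  90.6] 2.4
w2 [ 44.1 153.1] [532.3 298.6] [15.8 52.2] 96.2 247.0
w2 [180.6 200.4] [450.  83.] [ 9.  37.7] 155.3 77.0
w2 [274.5 145.9] [543.7 -77.2] [ 9.2 36.6] 104.8 99.0
w2 [303. 195.] [ 460.2 -127.6] [ 8.7 28.8] 178.6 60.5
w2 tray [20. 63.] [656.8 301.7] [ 22.9 180.1] 174.9
w2 tray [ 56. 122.] [578.7 278.8] [ 90.6 344.2] 173.9
w2 tray [34. 51.] [676.4 275.9] [ 18.2 140. ] 176.0
w2 tray [126. 192.] [483.6 179.4] [ 68.9 151.4] 2.0
```

```bash
python3 -m pendant '[[0,0,0.045,0,0,0,-1],[-0.005,0.005,0.045,0,0,0,-1],[-0.005,0.005,0.045,0,0,0,-1],[0,0,0,0,0,0,-1],[0,0,0,0,0,0,-1]]'; python3 shot.py p1; python3 -m pendant '[[0,0.03,0,0,0,0,-1],[0,0.03,0,0,0,0,-1],[0,0,0,0,0,0,-1],[0,0,0,0,0,0,-1]]'; python3 shot.py p2
python3 -m pendant '[[0,-0.045,-0.01,0,0,0,-1],[0,-0.045,0,0,0,0,-1],[0,-0.045,0,0,0,0,-1],[0,-0.045,0,0,0,0,-1],[0,-0.045,0,0,0,0,-1],[0,-0.045,0,0,0,0,-1],[0,-0.045,0,0,0,0,-1],[0,-0.045,0,0,0,0,-1],[0,0,0,0,0,0,-1],[0,0,0,0,0,0,-1]]'; python3 shot.py t1; python3 -m pendant '[[0,-0.04,0,0,0,0,-1],[0,-0.04,0,0,0,0,-1],[0,0,0,0,0,0,-1],[0,0,0,0,0,0,-1]]'; python3 shot.py t2
python3 - <<'E'
from meas import *
for n in ("p1","p2","t1","t2"):
    im,c=load(n); print(-c[1].T@c[2]); g=green(im)
    for r in rects(g,c,9.5 if n[0]=='t' else 6.5,100,1500,300): print(n,np.round(r[0],1),r[1],np.array(r[2]),round(r[3],1),cv2.contourArea(r[4]))
cv2.imwrite("pics/c1.png",np.vstack([load("p1")[0][:300],load("t1")[0][:300]]))
E
```

```text
t: 3.55
tool_pos: [520.3, -55.2, 203.2]
tcp_rot: [-3.142, -0.003, -0.001]
force: [-0.1, -0.4, 0.7]
width: 85.5
grasp_force: 0.0
t: 4.0
tool_pos: [520.9, -115.8, 204.0]
tcp_rot: [3.141, 0.001, 0.005]
force: [-0.4, 0.4, -0.2]
width: 85.0
grasp_force: 0.0
t: 5.05
tool_pos: [518.8, 245.8, 212.4]
tcp_rot: [-3.141, -0.007, -0.001]
force: [-0.2, -0.0, 0.1]
width: 85.4
grasp_force: 0.0
t: 5.5
tool_pos: [519.2, 323.8, 212.0]
tcp_rot: [3.141, 0.002, -0.0]
force: [-0.3, -0.2, -0.5]
width: 85.4
grasp_force: 0.0
[599.2 -55.3 321. ]
p1 [144.7 229.1] [449.5  83.6] [10.7 43.3] 154.3 219.5
p1 [233.4 220.2] [462.4 -28.3] [11.8 27.7] 65.4 157.5
p1 [275.5 154.6] [544.  -77.4] [10.6 37.9] 105.4 256.0
p1 [314.3 221.8] [ 459.9 -127.9] [11.  31.1] 3.6 172.0
[ 599.4 -116.   322. ]
p2 [ 96.4 230.2] [449.   83.5] [11.4 44.8] 154.1 239.5
p2 [184.6 220.6] [462.7 -28.6] [12.9 28.8] 65.0 179.0
p2 [221.8 155.8] [543.8 -77.2] [10.6 38.9] 105.6 254.5
[597.7 245.9 330.2]
t1 [120.2 162.1] [532.  405.8] [15.1 36.5] 84.7 331.0
t1 [212.8 161.2] [533.5 296.4] [14.  43.5] 96.0 383.5
t1 [383.  222.8] [451.7  86.3] [11.3 37.4] 155.3 138.5
t1 [505.5  23.1] [677.7  -4.7] [14.9 37.9] 16.1 395.0
[598.2 323.7 329.7]
t2 [185.8 162.9] [532. 406.] [14.5 34.1] 85.0 310.0
t2 [279.9 161.7] [533.5 295.7] [14.5 41. ] 95.0 351.0
```

View pics/c1.png

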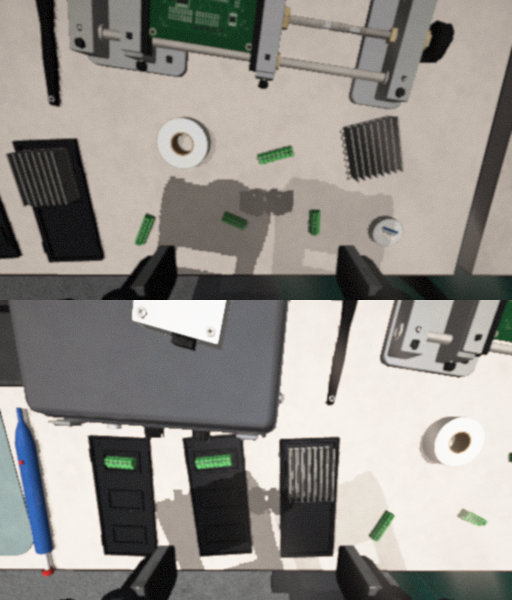

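```bash
python3 - <<'E'
from meas import *
# triangulated centre heights
a,ca=load("p1");b,cb=load("p2");A=rects(green(a),ca,6.5,100,1500,300);B=rects(green(b),cb,6.5,100,1500,300)
k=min(len(A),len(B)); print("tri",tri(ca,[r[0] for r in A[:k]],cb,[r[0] for r in B[:k]]))
a,ca=load("t1");b,cb=load("t2");A=rects(green(a),ca,9.5,100,1500,300);B=rects(green(b),cb,9.5,100,1500,300)
print("tri",tri(ca,[r[0] for r in A[:2]],cb,[r[0] for r in B[:2]]))
near={}
for n in ("w1","w2","p1","t1","t2"):
    im,c=load(n); d=(im.max(2)<62).astype(np.uint8)*255
    d=cv2.morphologyEx(d,cv2.MORPH_CLOSE,np.ones((5,5))); 
    # keep only world window in x<520 and near edge
    vv,uu=np.mgrid[:384,:512]; P=onz(c,np.c_[uu.ravel(),vv.ravel()],6)
    X=P[:,0].reshape(384,512);Y=P[:,1].reshape(384,512)
    d[(X>550)|(X<395)|(Y<130)|(Y>460)]=0; d[:,:3]=0
    d=cv2.morphologyEx(d,cv2.MORPH_OPEN,np.ones((5,5)))
    for q in cv2.findContours(d,cv2.RETR_EXTERNAL,cv2.CHAIN_APPROX_NONE)[0]:
        if cv2.contourArea(q)<1500: continue
        P=onz(c,q[:,0,:]+0.0,6)[:,:2]; x,y=P.T
        xs=np.arange(x.min()+15,min(x.max()-8,500),4); 
        Ls=[(s,y[abs(x-s)<3].max(),y[abs(x-s)<3].min()) for s in xs if (abs(x-s)<3).sum()>1]; Ls=np.array(Ls)
        m=np.median(Ls[:,1:].mean(1)); mid=np.polyfit(Ls[:,0],Ls[:,1:].mean(1),1)
        sl=np.polyfit(Ls[:,0],Ls[:,1],1)[0],np.polyfit(Ls[:,0],Ls[:,2],1)[0]
        w=np.median(Ls[:,1]-Ls[:,2])
        xn=onz(c,[[np.median(q[:,0,0]),np.percentile(q[:,0,1],98)+.5]],8)[0,0]
        print(n,"near x %.1f  mid y@480 %.1f width %.1f slope deg"%(xn,np.polyval(mid,480),w),np.degrees(sl),np.degrees(mid[0]).round(2), len(Ls))
E
```

```text
tri [[449.8  83.5   5.3]
 [462.1 -27.7   4.4]
 [544.4 -77.5   9.6]]
tri [[531.3 406.6   6.2]
 [534.2 295.7  12.7]]
w1 near x 405.6  mid y@480 179.3 width 66.2 slope deg [0.1 2.5] 1.29 20
w1 near x 409.1  mid y@480 289.6 width 67.8 slope deg [3.8 4.2] 3.96 19
w1 near x 406.9  mid y@480 406.9 width 69.4 slope deg [-3.4 -2.4] -2.94 20
w2 near x 406.6  mid y@480 180.6 width 67.9 slope deg [3.5 2.5] 3.02 20
w2 near x 408.7  mid y@480 289.1 width 70.2 slope deg [3.2 4. ] 3.65 20
p1 near x 406.7  mid y@480 182.2 width 72.2 slope deg [8.7 2.1] 5.41 20
t1 near x 407.8  mid y@480 181.5 width 66.9 slope deg [4.2 2.4] 3.3 20
t1 near x 408.8  mid y@480 290.4 width 67.8 slope deg [4.  3.8] 3.89 20
t1 near x 398.6  mid y@480 407.6 width 68.7 slope deg [-2.8 -3.1] -2.93 23
t2 near x 396.1  mid y@480 183.9 width 68.2 slope deg [2.1 8.5] 5.3 23
t2 near x 408.1  mid y@480 290.7 width 66.4 slope deg [5.  3.5] 4.27 20
t2 near x 395.9  mid y@480 408.0 width 67.7 slope deg [-2.4 -2.5] -2.46 23
```

```bash
python3 - <<'E'
from meas import *
im,c=load("t1"); K,R,t=c
# pixel (i,j) at 2.4px/mm: y=450-i/2.4 , x=580-j/2.4 , z=8
s=2.4
M=K@np.c_[R[:,0],R[:,1],R[:,2]*8+t]@np.array([[0,-1/s,580],[-1/s,0,450],[0,0,1]])
o=cv2.warpPerspective(im,np.linalg.inv(M),(760,440),flags=cv2.INTER_CUBIC)
o=np.clip((o/110.)**0.6*255,0,255).astype(np.uint8)
for k in range(0,7): cv2.line(o,(int((450-(150+50*k))*s),0),(int((450-(150+50*k))*s),8),(0,0,255),1)
cv2.imwrite("pics/rect.png",o)
E
```

```text
(no output)
```

View pics/rect.png

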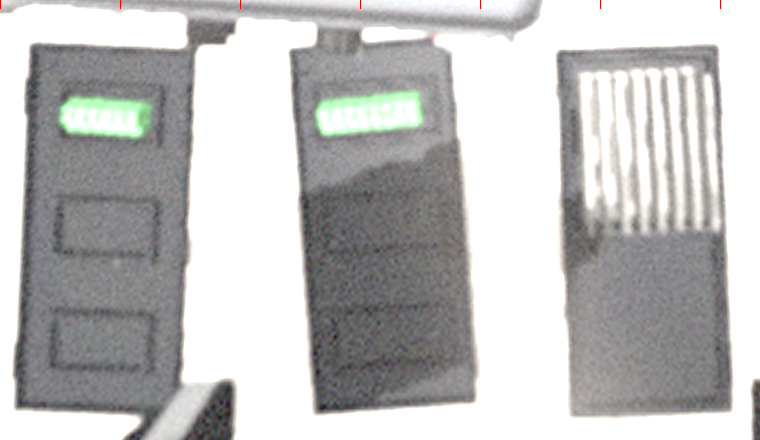

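```bash
cat > go.py <<'E'
import sys; from h import *
# go.py x y z psi_deg : turn (about tool z) then shift in tool axes AFTER the turn
np.set_printoptions(precision=4,suppress=True)
x,y,z,psi=map(float,sys.argv[1:5]); o=monitor.get_obs(); R=Ro.from_rotvec(o['tcp_rot']).as_matrix()
p=np.degrees(np.arctan2(R[1,0],R[0,0])); rz=-((psi-p+180)%360-180)
a=np.radians(psi); T=np.array([[np.cos(a),np.sin(a),0],[np.sin(a),-np.cos(a),0],[0,0,-1]])
print("psi %.1f turn rz %.2f (%.2f rows of 8.5)"%(p,rz,abs(rz)/8.5),"shift mm",(T.T@(np.array([x,y,z])-o['tool_pos'])).round(1),"tilt",(np.degrees(np.arccos(-R[2,2]))).round(2),"q",o['qpos'].round(2),"t",round(o['t'],1),"w",round(o['width'],1))
E
python3 go.py 449.5 83.6 130 -25.5
python3 - <<'E'
from meas import *
for n in ("p1","p2"):
    im,c=load(n); hsv=cv2.cvtColor(im,cv2.COLOR_BGR2HSV)
    vv,uu=np.mgrid[:384,:512]; P=onz(c,np.c_[uu.ravel(),vv.ravel()],13); X=P[:,0].reshape(384,512);Y=P[:,1].reshape(384,512)
    m=((im.max(2)<125)&(X>500)&(X<598)&(Y<-130)&(Y>-240)).astype(np.uint8)*255
    print(n,[im.max(2)[150,k] for k in (340,350,360,370,380,390,400,410)])
    m=cv2.morphologyEx(m,cv2.MORPH_CLOSE,np.ones((5,5))); m=cv2.morphologyEx(m,cv2.MORPH_OPEN,np.ones((9,9)))
    for r in rects(m,c,13,500,9000,300): print(n,np.round(r[0],1),r[1],np.array(r[2]),r[3],cv2.contourArea(r[4]))
    for cth,y0 in (("roll",None),):
        pass
im,c=load("p2"); cv2.imwrite("pics/sk.png",cv2.resize(im[60:230,230:430],None,fx=3,fy=3,interpolation=cv2.INTER_CUBIC))
E
```

```text
psi 0.0 turn rz 25.54 (3.00 rows of 8.5) shift mm [ 40.1 246.3  82. ] tilt 0.02 q [ 0.48  0.51  1.53 -0.    1.11  2.05] t 5.5 w 85.3
p1 [np.uint8(197), np.uint8(28), np.uint8(81), np.uint8(41), np.uint8(88), np.uint8(71), np.uint8(110), np.uint8(195)]
p1 [372.7 147.6] [ 551.7 -184.6] [60.3 64.2] 14.4943075 2930.0
p2 [np.uint8(33), np.uint8(187), np.uint8(197), np.uint8(196), np.uint8(193), np.uint8(190), np.uint8(189), np.uint8(191)]
p2 [316.9 148.3] [ 551.6 -183.4] [57.6 62.7] 14.559043 2638.5
```

View pics/sk.png

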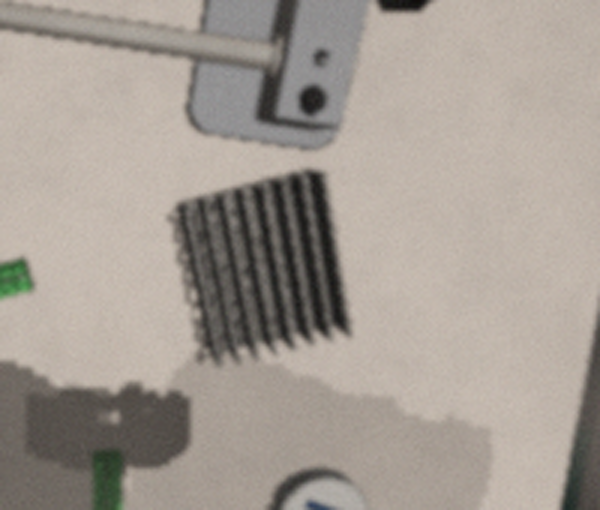

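```bash
python3 go.py 551.7 -184 130 13.5
```

```text
psi 0.0 turn rz -13.46 (1.58 rows of 8.5) shift mm [-86.9 500.7  82. ] tilt 0.02 q [ 0.48  0.51  1.53 -0.    1.11  2.05] t 5.5 w 85.3
```

```bash
python3 -m pendant '[[0,0,0,0,0,-6.73,-1],[0,0,0,0,0,-6.73,-1],[-0.01,0.045,0,0,0,0,-1],[-0.01,0.045,0,0,0,0,-1],[-0.01,0.045,0,0,0,0,-1],[-0.01,0.045,0,0,0,0,-1],[-0.01,0.045,0,0,0,0,-1],[-0.01,0.045,0,0,0,0,-1],[-0.01,0.045,0,0,0,0,-1],[-0.01,0.045,0,0,0,0,-1]]'
python3 -m pendant '[[-0.007,0.045,0.02,0,0,0,-1],[0,0.045,0.02,0,0,0,-1],[0,0.04,0.02,0,0,0,-1],[0,0,0.02,0,0,0,-1],[0,0,0,0,0,0,-1],[0,0,0,0,0,0,-1]]'
python3 go.py 551.7 -184 32 13.5; python3 shot.py s1
python3 - <<'E'
from meas import *
im,c=load("s1")
m=(im.max(2)<125).astype(np.uint8)*255
m[:40]=0
m=cv2.morphologyEx(m,cv2.MORPH_CLOSE,np.ones((5,5))); m=cv2.morphologyEx(m,cv2.MORPH_OPEN,np.ones((9,9)))
for r in rects(m,c,13,2500,30000,380): print(np.round(r[0],1),r[1],np.array(r[2]),r[3],cv2.contourArea(r[4]))
E
```

```text
t: 6.55
tool_pos: [524.8, -47.6, 212.3]
tcp_rot: [3.12, 0.367, 0.001]
force: [0.4, 0.1, 1.1]
width: 85.6
grasp_force: 0.0
t: 7.15
tool_pos: [548.8, -172.9, 132.5]
tcp_rot: [-3.12, -0.369, 0.001]
force: [0.5, -0.0, 0.7]
width: 85.1
grasp_force: 0.0
psi 13.5 turn rz -0.02 (0.00 rows of 8.5) shift mm [  0.2  11.4 100.5] tilt 0.02 q [-0.39  0.55  1.69 -0.    0.91  0.95] t 7.2 w 85.1
```

View pics/s1.png

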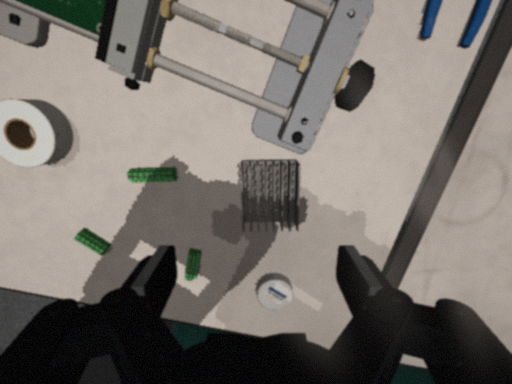

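The sink is seen square-on (cols 241–299, rows 159–231), so the yaw is right. The tin at (275,292) and the vise at (275,150) are clear of the fingers.

```bash
python3 - <<'E'
from meas import *
im,c=load("s1")
print(onz(c,[[270,195]],13),onz(c,[[241,160],[298,160],[241,225],[298,228]],26))
E
```

```text
[[ 552.3 -185.3   13. ]] [[ 580.  -153.    26. ]
 [ 590.9 -198.4   26. ]
 [ 523.3 -165.6   26. ]
 [ 532.2 -215.4   26. ]]
```

```bash
python3 -m pendant '[[0.002,0.012,0,0,0,0,-1],[0,0,0.03,0,0,0,-1],[0,0,0.03,0,0,0,-1],[0,0,0.03,0,0,0,-1],[0,0,0.01,0,0,0,-1],[0,0,0,0,0,0,-1]]' 40; python3 go.py 554 -184 32 13.5
python3 -m pendant '[[0,0,0,0,0,0,1],[0,0,0,0,0,0,1],[0,0,0,0,0,0,1],[0,0,0,0,0,0,1],[0,0,0,0,0,0,1],[0,0,0,0,0,0,1],[0,0,0,0,0,0,1],[0,0,0,0,0,0,1]]' 40
```

```text
t: 7.8
tool_pos: [554.1, -183.7, 31.6]
tcp_rot: [-3.119, -0.371, 0.002]
force: [-1.1, -0.2, 0.6]
width: 85.5
grasp_force: 0.0
psi 13.6 turn rz 0.06 (0.01 rows of 8.5) shift mm [-0.2  0.2 -0.4] tilt 0.07 q [-0.4   0.72  1.69 -0.    0.73  0.93] t 7.8 w 85.5
t: 8.6
tool_pos: [555.0, -184.1, 33.5]
tcp_rot: [3.118, 0.37, 0.003]
force: [-1.5, -0.5, 7.2]
width: 49.4
grasp_force: 41.5
```

```bash
python3 -m pendant '[[0,0,-0.02,0,0,0,1],[0,0,-0.04,0,0,0,1],[0,0,-0.05,0,0,0,1],[0,0,-0.05,0,0,0,1],[0,0,0,0,0,0,1]]' 50; python3 go.py 447 179.6 110 2.2
```

```text
t: 9.1
tool_pos: [556.9, -184.8, 199.5]
tcp_rot: [3.114, 0.37, 0.017]
force: [-0.2, -0.5, -0.4]
width: 49.1
grasp_force: 54.4
psi 13.6 turn rz 11.36 (1.34 rows of 8.5) shift mm [ -95.8 -368.3   89.5] tilt 0.7 q [-0.4   0.47  1.62 -0.    1.04  0.93] t 9.1 w 49.1
```

```bash
python3 -m pendant '[[0,0,0,0,0,5.7,1],[0,0,0,0,0,5.7,1],[-0.01,-0.041,0,0,0,0,1],[-0.01,-0.041,0,0,0,0,1],[-0.01,-0.041,0,0,0,0,1],[-0.01,-0.041,0,0,0,0,1],[-0.01,-0.041,0,0,0,0,1],[-0.01,-0.041,0,0,0,0,1],[-0.01,-0.041,0,0,0,0,1],[-0.01,-0.041,0,0,0,0,1]]'; python3 -m pendant '[[-0.013,-0.038,0.03,0,0,0,1],[0,0,0.03,0,0,0,1],[0,0,0.03,0,0,0,1],[0,0,0,0,0,0,1],[0,0,0,0,0,0,1]]'; python3 go.py 447 179.6 37 2.2
```

```text
t: 10.1
tool_pos: [461.1, 142.6, 192.0]
tcp_rot: [-3.141, -0.059, -0.001]
force: [1.5, 0.6, -0.6]
width: 49.1
grasp_force: 54.3
t: 10.6
tool_pos: [447.7, 178.4, 102.5]
tcp_rot: [3.141, 0.058, -0.001]
force: [0.5, -0.6, -0.5]
width: 49.5
grasp_force: 54.3
psi 2.1 turn rz -0.07 (0.01 rows of 8.5) shift mm [-0.7 -1.2 65.5] tilt 0.02 q [0.28 0.46 1.95 0.   0.73 1.82] t 10.6 w 49.5
```

```bash
python3 shot.py s2; python3 -c "
import cv2
cv2.imwrite('pics/s2v.png',cv2.convertScaleAbs(cv2.imread('pics/s2.png'),alpha=1.8))"
```

```text
(no output)
```

View pics/s2v.png

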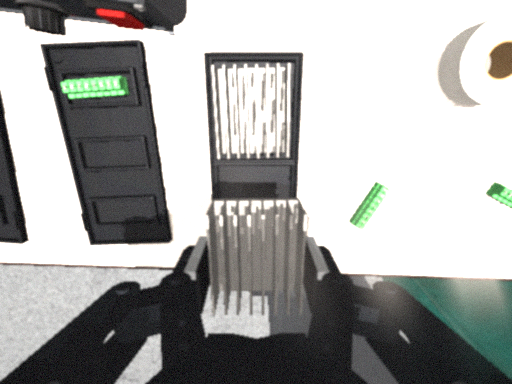

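The sink is level in the grip. Beside it, the tray's middle rib is at row 158, the sink pocket spans cols 213–298, and the eight tray's empty pockets are at (80–147, 138–167) and (91–157, 196–225). I'll refine the pocket positions from these.

```bash
python3 - <<'E'
from meas import *
im,c=load("s2")
P=onz(c,[[256,158],[212,180],[298,180],[208,54],[302,54]],8); print(P)
E8=np.array([[77,138],[145,136],[149,166],[82,169],[88,198],[155,195],[160,224],[93,227]],float)
Q=onz(c,E8,8); print(Q, Q[:4].mean(0),Q[4:].mean(0))
g=cv2.createCLAHE(4,(8,8)).apply(cv2.cvtColor(im,cv2.COLOR_BGR2GRAY)); cv2.imwrite("pics/s2z.png",cv2.resize(g[20:260,0:320],None,fx=2.5,fy=2.5,interpolation=cv2.INTER_CUBIC))
E
```

```text
[[486.7 179.5   8. ]
 [467.8 213.7   8. ]
 [470.3 145.6   8. ]
 [558.  215.4   8. ]
 [560.5 150.4   8. ]]
[[496.9 315.3   8. ]
 [500.3 263.8   8. ]
 [477.3 262.7   8. ]
 [472.9 315.3   8. ]
 [448.9 314.2   8. ]
 [453.5 259.8   8. ]
 [428.1 257.6   8. ]
 [423.2 313.9   8. ]] [486.8 289.3   8. ] [438.4 286.4   8. ]
```

View pics/s2z.png

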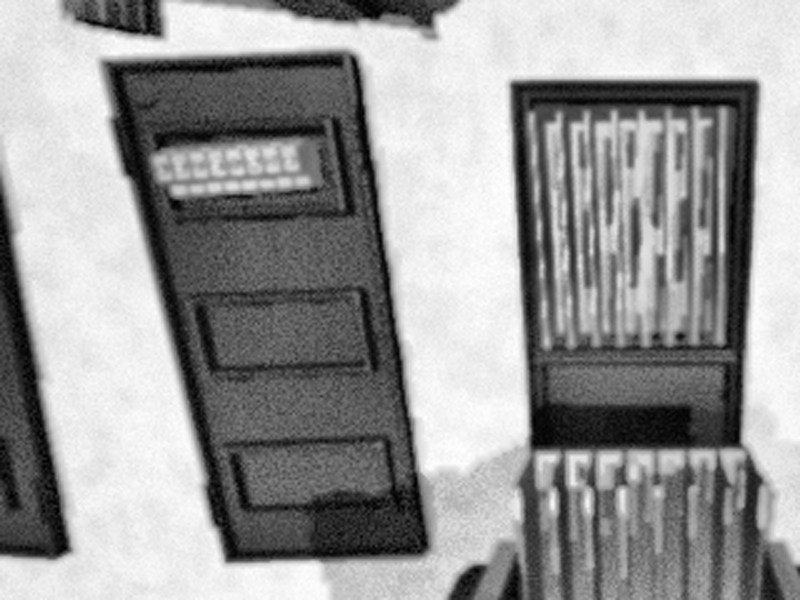

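```bash
python3 -m pendant '[[0.0006,-0.0009,0.02,0,0,0,1],[0,0,0.02,0,0,0,1],[0,0,0.015,0,0,0,1],[0,0,0.006,0,0,0,1],[0,0,0.003,0,0,0,1],[0,0,0,0,0,0,1]]'; python3 go.py 448.3 179.3 37 2.2
```

```text
t: 11.25
tool_pos: [448.7, 179.4, 38.8]
tcp_rot: [-3.141, -0.058, -0.002]
force: [0.0, 0.2, -2.7]
width: 48.7
grasp_force: 54.4
psi 2.1 turn rz -0.07 (0.01 rows of 8.5) shift mm [-0.4  0.1  1.8] tilt 0.07 q [0.28 0.59 1.96 0.   0.59 1.82] t 11.2 w 48.7
```

```bash
python3 -m pendant '[[0,0,0.001,0,0,0,1],[0,0,0.001,0,0,0,1],[0,0,0,0,0,0,1]]'; python3 go.py 448.3 179.3 36.5 2.2;
```

```text
t: 11.55
tool_pos: [448.5, 179.5, 36.6]
tcp_rot: [-3.141, -0.059, -0.002]
force: [-1.2, -0.7, 5.7]
width: 48.8
grasp_force: 54.9
psi 2.1 turn rz -0.06 (0.01 rows of 8.5) shift mm [-0.3  0.2  0.1] tilt 0.06 q [ 0.28  0.59  1.96 -0.    0.59  1.82] t 11.6 w 48.8
```

```bash
python3 -m pendant '[[0,0,0,0,0,0,-0.6],[0,0,0,0,0,0,-0.6],[0,0,0,0,0,0,-0.6],[0,0,0,0,0,0,-0.6],[0,0,-0.01,0,0,0,-0.6],[0,0,-0.03,0,0,0,-0.6],[0,0,-0.04,0,0,0,-0.6],[0,0,-0.05,0,0,0,-0.2],[0,0,0,0,0,0,-0.2]]'; python3 go.py 449.6 83.6 120 154.4
```

```text
t: 12.45
tool_pos: [450.7, 180.2, 172.1]
tcp_rot: [-3.138, -0.059, -0.015]
force: [0.3, -0.2, -0.4]
width: 51.0
grasp_force: 0.0
psi 2.1 turn rz -152.25 (17.91 rows of 8.5) shift mm [-40.8 -87.5  52.1] tilt 0.57 q [ 0.28  0.34  1.9  -0.    0.89  1.82] t 12.4 w 51.0
```

```bash
python3 -m pendant '[[0,0,0,0,0,7,-0.2],[0,0,0,0,0,7,-0.2],[0,0,0,0,0,7,-0.2],[0,0,0,0,0,6.7,-0.2],[0,0,0,0,0,0,-0.2]]'; python3 go.py 449.6 83.6 100 -25.6
```

```text
t: 12.95
tool_pos: [448.0, 179.3, 166.1]
tcp_rot: [3.063, -0.697, -0.0]
force: [0.2, 0.6, 0.6]
width: 51.1
grasp_force: 0.0
psi -25.7 turn rz -0.06 (0.01 rows of 8.5) shift mm [42.8 85.6 66.1] tilt 0.01 q [0.28 0.35 1.91 0.   0.88 2.3 ] t 12.9 w 51.1
```

```bash
python3 -m pendant '[[0.021,0.043,0.013,0,0,0,-0.2],[0.022,0.043,0.013,0,0,0,-0.2],[0,0,0.02,0,0,0,-0.2],[0,0,0.02,0,0,0,-0.2],[0,0,0,0,0,0,-0.2],[0,0,0,0,0,0,-0.2]]' 40; python3 shot.py b1; cat > blk.py <<'E'
import sys; from meas import *
im,c=load(sys.argv[1])
for r in rects(green(im),c,6.5,150,5000,384): print(np.round(r[0],0),r[1],np.array(r[2]),round(r[3],1))
E
python3 blk.py b1; python3 go.py 449.6 83.6 32 -25.6
```

```text
t: 13.55
tool_pos: [449.8, 83.4, 100.3]
tcp_rot: [3.064, -0.691, -0.001]
force: [0.0, -0.1, 1.1]
width: 51.0
grasp_force: 0.0
[255. 192.] [458.6  79.6] [ 9.7 21.2] 154.1
[508.  70.] [ 462.1 -118.9] [ 6.  28.4] 170.5
psi -25.4 turn rz 0.15 (0.02 rows of 8.5) shift mm [-0.5  0.2 68.7] tilt 0.04 q [0.08 0.43 2.01 0.   0.7  2.1 ] t 13.6 w 51.1
```

```bash
python3 -m pendant '[[0,0,0.03,0,0,0,-0.2],[0,0,0.028,0,0,0,-0.2],[0,0,0.01,0,0,0,-0.2],[0,0,0,0,0,0,1],[0,0,0,0,0,0,1],[0,0,0,0,0,0,1],[0,0,0,0,0,0,1],[0,0,0,0,0,0,1],[0,0,0,0,0,0,1],[0,0,0,0,0,0,1]]' 40; python3 -m pendant '[[0,0,-0.02,0,0,0,1],[0,0,-0.04,0,0,0,1],[0,0,-0.05,0,0,0,1],[0,0,-0.05,0,0,0,1],[0,0,0,0,0,0,1]]'; python3 go.py 486.8 290.2 110 93.9
```

```text
t: 14.6
tool_pos: [450.6, 83.4, 33.3]
tcp_rot: [-3.063, 0.694, -0.003]
force: [-1.6, 0.4, 5.6]
width: 9.0
grasp_force: 39.1
t: 15.1
tool_pos: [452.5, 83.6, 198.7]
tcp_rot: [-3.06, 0.694, -0.017]
force: [0.1, 0.3, -1.6]
width: 9.3
grasp_force: 39.3
psi -25.5 turn rz -119.44 (14.05 rows of 8.5) shift mm [203.8  48.2  88.7] tilt 0.67 q [0.08 0.26 1.94 0.   0.93 2.1 ] t 15.1 w 9.3
```

```bash
python3 -m pendant '[[0,0,0,0,0,-8.5,1],[0,0,0,0,0,-8.5,1],[0,0,0,0,0,-8.5,1],[0,0,0,0,0,-8.5,1],[0,0,0,0,0,-8.5,1],[0,0,0,0,0,-8.5,1],[0,0,0,0,0,-8.5,1],[0,0,0,0,0,-8.5,1],[0,0,0,0,0,-8.5,1],[0,0,0,0,0,-8.5,1]]' >/dev/null;  python3 -m pendant '[[0,0,0,0,0,-8.5,1],[0,0,0,0,0,-8.5,1],[0,0,0,0,0,-8.5,1],[0,0,0,0,0,-8.5,1],[0.04,0.01,0,0,0,0,1],[0.04,0.01,0,0,0,0,1],[0.04,0.01,0,0,0,0,1],[0.04,0.009,0,0,0,0,1],[0.044,0.009,0,0,0,0,1],[0,0,0,0,0,0,1]]'; python3 go.py 486.8 290.2 80 93.9; python3 shot.py e1;  python3 -c "
import cv2
cv2.imwrite('pics/e1v.png',cv2.convertScaleAbs(cv2.imread('pics/e1.png'),alpha=1.8))"
```

```text
t: 17.1
tool_pos: [485.6, 293.8, 192.4]
tcp_rot: [2.15, 2.291, 0.003]
force: [-0.5, -0.6, -1.1]
width: 9.1
grasp_force: 39.3
psi 93.6 turn rz -0.26 (0.03 rows of 8.5) shift mm [ -3.7   1.  112.4] tilt 0.12 q [0.46 0.45 1.67 0.   1.02 0.4 ] t 17.1 w 9.1
```

View pics/e1v.png

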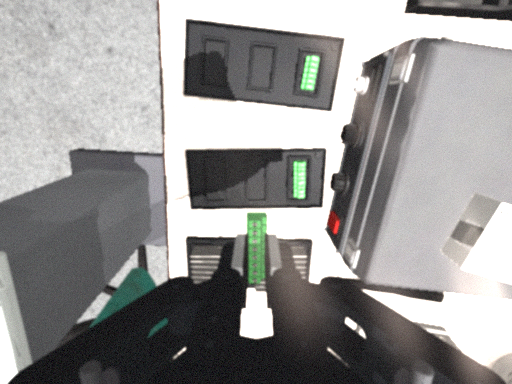

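```bash
python3 - <<'E'
from meas import *
im,c=load("e1")
g=green(im); g[:205]=0; k=max(cv2.findContours(g,cv2.RETR_EXTERNAL,cv2.CHAIN_APPROX_NONE)[0],key=cv2.contourArea)
print(cv2.boundingRect(k)); x,y,w,h=cv2.boundingRect(k)
tz=192.4; print("far/near end y - tcp", [onz(c,[[x+w/2,y],[x+w/2,y+h]],tz-33+d)[:,1]-293.8 for d in (0,13)])
g=cv2.createCLAHE(4,(8,8)).apply(cv2.cvtColor(im,cv2.COLOR_BGR2GRAY)); cv2.imwrite("pics/e1z.png",cv2.resize(g[10:220,170:360],None,fx=3,fy=3-.2,interpolation=cv2.INTER_CUBIC))
E
```

```text
(248, 214, 18, 70)
far/near end y - tcp [array([ 17.3, -30.8]), array([ 22.6, -21.4])]
```

View pics/e1z.png

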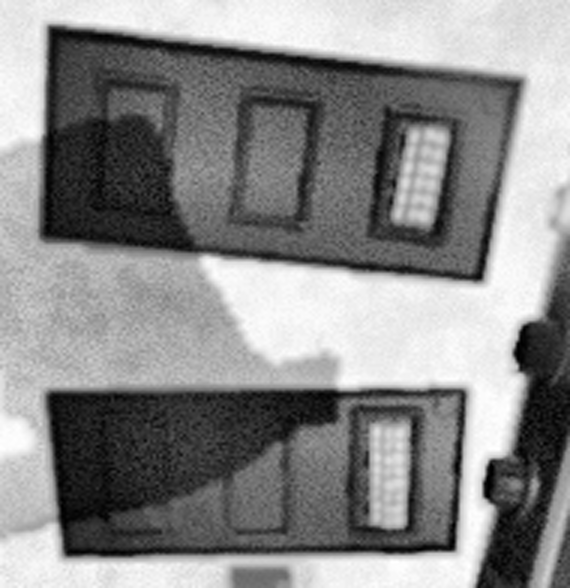

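```bash
python3 - <<'E'
from meas import *
im,c=load("e1")
for n,p in dict(six0=(261.7,67.1),six48=(215.3,61.4),eightfilled=(298,177.9),eight0=(255.8,178)).items(): print(n,onz(c,[p],8))
E
python3 go.py 486.8 290.2 60 93.9
```

```text
six0 [[483.8 407.8   8. ]]
six48 [[437.5 410.    8. ]]
eightfilled [[532.6 296.5   8. ]]
eight0 [[485.2 293.3   8. ]]
psi 93.6 turn rz -0.29 (0.03 rows of 8.5) shift mm [ -1.5   1.5 132.1] tilt 0.03 q [0.46 0.45 1.67 0.   1.02 0.4 ] t 17.1 w 8.9
```

```bash
python3 -m pendant '[[-0.001,0.001,0.04,0,0,0,1],[0,0,0.04,0,0,0,1],[0,0,0.03,0,0,0,1],[0,0,0.02,0,0,0,1],[0,0,0,0,0,0,1],[0,0,0,0,0,0,1]]'; python3 go.py 486.2 291.2 36 93.9
```

```text
t: 17.75
tool_pos: [486.8, 288.3, 62.8]
tcp_rot: [2.154, 2.286, 0.0]
force: [-0.7, -0.3, -0.3]
width: 9.2
grasp_force: 39.3
psi 93.4 turn rz -0.49 (0.06 rows of 8.5) shift mm [ 3.  -0.4 26.8] tilt 0.01 q [ 0.45  0.64  1.74 -0.    0.76  0.39] t 17.8 w 9.2
```

```bash
python3 -m pendant '[[0.003,-0.0004,0.012,0,0,-0.5,1],[0,0,0.01,0,0,0,1],[0,0,0.003,0,0,0,1],[0,0,0.001,0,0,0,1],[0,0,0,0,0,0,1],[0,0,0,0,0,0,1]]'; python3 go.py 486.2 291.2 36 93.9
```

```text
t: 18.35
tool_pos: [485.6, 291.7, 36.4]
tcp_rot: [-2.143, -2.296, 0.002]
force: [-3.9, -2.7, 7.0]
width: 8.8
grasp_force: 40.2
psi 94.0 turn rz 0.05 (0.01 rows of 8.5) shift mm [-0.5  0.5  0.4] tilt 0.06 q [ 0.46  0.69  1.74 -0.    0.71  0.39] t 18.4 w 8.8
```

```bash
python3 -m pendant '[[0,0,0,0,0,0,0.3],[0,0,0,0,0,0,0.3],[0,0,0,0,0,0,0.3],[0,0,-0.01,0,0,0,0.3],[0,0,-0.04,0,0,0,0.3],[0,0,-0.05,0,0,0,0.1],[0,0,-0.05,0,0,0,0],[0,0,0,0,0,0,0]]'; python3 go.py 486.2 291.2 36 93.9; python3 shot.py e2; python3 blk.py e2; python3 go.py 544 -77.4 100 105.5
```

```text
t: 19.15
tool_pos: [488.5, 293.1, 193.4]
tcp_rot: [2.141, 2.294, 0.017]
force: [0.3, 1.3, -0.9]
width: 43.0
grasp_force: 0.0
psi 93.9 turn rz 0.05 (0.01 rows of 8.5) shift mm [ -1.8  -2.4 157.4] tilt 0.65 q [0.46 0.45 1.67 0.   1.01 0.39] t 19.1 w 43.0
[305.  73.] [532.  405.7] [14.  31.8] 85.8
[295. 178.] [533.8 294.5] [14.7 43.9] 96.8
[252. 179.] [485.6 289. ] [13.8 43.6] 94.1
psi 93.9 turn rz -11.56 (1.36 rows of 8.5) shift mm [-371.6  -44.2   90. ] tilt 0.39 q [0.46 0.46 1.67 0.   1.01 0.39] t 19.2 w 42.5
```

```bash
python3 -m pendant '[[0,0,0,0,0,-5.78,-0.2],[0,0,0,0,0,-5.78,-0.2],[-0.047,-0.005,0,0,0,0,-0.2],[-0.047,-0.005,0,0,0,0,-0.2],[-0.047,-0.005,0,0,0,0,-0.2],[-0.047,-0.005,0,0,0,0,-0.2],[-0.047,-0.005,0,0,0,0,-0.2],[-0.047,-0.006,0,0,0,0,-0.2],[-0.045,-0.006,0.02,0,0,0,-0.2],[-0.044,-0.006,0.03,0,0,0,-0.2]]'; python3 -m pendant '[[0,0,0.03,0,0,0,-0.2],[0,0,0,0,0,0,-0.2],[0,0,0,0,0,0,-0.2]]'; python3 shot.py b3; python3 blk.py b3; python3 go.py 544 -77.4 33 105.5
```

```text
t: 20.2
tool_pos: [543.6, -76.4, 138.0]
tcp_rot: [1.901, 2.499, 0.001]
force: [0.1, 0.4, -0.6]
width: 51.1
grasp_force: 0.0
t: 20.5
tool_pos: [542.9, -73.8, 108.0]
tcp_rot: [-1.9, -2.5, 0.001]
force: [0.4, -0.0, 0.4]
width: 50.7
grasp_force: 0.0
[172. 121.] [462.2 -28.5] [11.8 31.1] 65.9
[422. 229.] [690.6 -58.7] [15.3 32.8] 170.5
[256. 203.] [543.9 -77.4] [ 9.5 41.4] 105.2
[150. 233.] [ 459.9 -126.7] [14. 31.] 2.3
psi 105.6 turn rz 0.05 (0.01 rows of 8.5) shift mm [-3.8 -0.6 75.9] tilt 0.02 q [-0.22  0.54  1.77  0.    0.83 -0.49] t 20.6 w 51.4
```

```bash
python3 -m pendant '[[-0.004,-0.0006,0.03,0,0,0,-0.2],[0,0,0.034,0,0,0,-0.2],[0,0,0.012,0,0,0,-0.2],[0,0,0,0,0,0,1],[0,0,0,0,0,0,1],[0,0,0,0,0,0,1],[0,0,0,0,0,0,1],[0,0,0,0,0,0,1],[0,0,0,0,0,0,1],[0,0,0,0,0,0,1]]' 40; python3 -m pendant '[[0,0,-0.02,0,0,0,1],[0,0,-0.04,0,0,0,1],[0,0,-0.05,0,0,0,1],[0,0,-0.05,0,0,0,1],[0,0,0,0,0,0,1]]'; python3 go.py 438.4 288 110 93.9
```

```text
t: 21.55
tool_pos: [544.8, -78.2, 33.8]
tcp_rot: [1.9, 2.499, 0.002]
force: [-0.3, 2.0, 6.7]
width: 9.1
grasp_force: 39.1
t: 22.05
tool_pos: [546.7, -78.8, 199.7]
tcp_rot: [1.894, 2.492, 0.008]
force: [0.0, -0.1, -0.6]
width: 9.1
grasp_force: 39.2
psi 105.5 turn rz 11.61 (1.37 rows of 8.5) shift mm [373.3 -83.1  89.7] tilt 0.71 q [-0.23  0.42  1.71 -0.    1.   -0.5 ] t 22.1 w 9.1
```

```bash
python3 -m pendant '[[0,0,0,0,0,5.8,1],[0,0,0,0,0,5.8,1],[0.045,-0.01,0,0,0,0,1],[0.045,-0.01,0,0,0,0,1],[0.045,-0.01,0,0,0,0,1],[0.045,-0.01,0,0,0,0,1],[0.045,-0.01,0,0,0,0,1],[0.045,-0.01,0,0,0,0,1],[0.045,-0.01,0,0,0,0,1],[0.045,-0.01,0,0,0,0,1]]'; python3 -m pendant '[[0.012,-0.002,0.04,0,0,0,1],[0,0,0.04,0,0,0,1],[0,0,0.04,0,0,0,1],[0,0,0.01,0,0,0,1],[0,0,0,0,0,0,1],[0,0,0,0,0,0,1]]'; python3 go.py 438.4 288 37 93.9
```

```text
t: 23.05
tool_pos: [438.7, 277.3, 192.9]
tcp_rot: [2.144, 2.295, 0.002]
force: [0.5, 0.1, -0.1]
width: 9.2
grasp_force: 39.2
t: 23.65
tool_pos: [437.6, 287.7, 63.8]
tcp_rot: [2.144, 2.295, 0.004]
force: [0.0, -0.1, 0.4]
width: 9.2
grasp_force: 39.2
psi 93.9 turn rz -0.01 (0.00 rows of 8.5) shift mm [ 0.2  0.8 26.8] tilt 0.14 q [0.49 0.59 1.85 0.   0.7  0.42] t 23.6 w 9.2
```

```bash
python3 -m pendant '[[0.0002,0.0008,0.012,0,0,0,1],[0,0,0.01,0,0,0,1],[0,0,0.003,0,0,0,1],[0,0,0.001,0,0,0,1],[0,0,0.0005,0,0,0,1],[0,0,0,0,0,0,1]]'; python3 go.py 438.4 288 36.5 93.9
```

```text
t: 24.25
tool_pos: [437.4, 287.4, 36.7]
tcp_rot: [-2.144, -2.296, 0.001]
force: [-7.1, -4.8, 21.7]
width: 9.3
grasp_force: 41.8
psi 93.9 turn rz 0.00 (0.00 rows of 8.5) shift mm [0.5 1.1 0.2] tilt 0.03 q [ 0.49  0.64  1.86 -0.    0.65  0.42] t 24.2 w 9.3
```

```bash
python3 -m pendant '[[0,0,-0.0005,0,0,0,1],[0,0,0,0,0,0,0.3],[0,0,0,0,0,0,0.3],[0,0,0,0,0,0,0.3],[0,0,-0.01,0,0,0,0.3],[0,0,-0.04,0,0,0,0.3],[0,0,-0.05,0,0,0,0.1],[0,0,-0.05,0,0,0,0],[0,0,0,0,0,0,0],[0,0,0,0,0,0,-0.2]]';python3 shot.py e3; python3 blk.py e3; python3 go.py 462.3 -28.4 100 65.5
```

```text
t: 25.25
tool_pos: [437.7, 287.8, 187.5]
tcp_rot: [2.144, 2.295, 0.004]
force: [0.2, -0.2, -0.9]
width: 51.1
grasp_force: 0.0
[360.  68.] [533.4 406.5] [15.2 31.6] 87.6
[343. 177.] [534.6 294.3] [15.6 44.1] 95.9
[299. 179.] [486.3 288.7] [14.4 44.2] 96.3
[255. 177.] [437.1 287. ] [12.1 44.9] 93.5
psi 93.9 turn rz 28.40 (3.34 rows of 8.5) shift mm [-277.   153.8   86.1] tilt 0.0 q [0.49 0.39 1.79 0.   0.96 0.42] t 25.3 w 51.4
```

```bash
python3 -m pendant '[[0,0,0,0,0,7.1,-0.2],[0,0,0,0,0,7.1,-0.2],[0,0,0,0,0,7.1,-0.2],[0,0,0,0,0,7.1,-0.2],[-0.04,0.022,0,0,0,0,-0.2],[-0.04,0.022,0,0,0,0,-0.2],[-0.04,0.022,0,0,0,0,-0.2],[-0.04,0.022,0,0,0,0,-0.2],[-0.04,0.022,0,0,0,0,-0.2],[-0.04,0.022,0.02,0,0,0,-0.2]]'; python3 -m pendant '[[-0.037,0.022,0.03,0,0,0,-0.2],[0,0,0.03,0,0,0,-0.2],[0,0,0,0,0,0,-0.2],[0,0,0,0,0,0,-0.2]]'; python3 shot.py b2; python3 blk.py b2; python3 go.py 462.3 -28.4 33 65.5
```

```text
t: 26.3
tool_pos: [458.4, 12.6, 166.3]
tcp_rot: [2.641, 1.699, 0.002]
force: [1.5, 0.7, -0.7]
width: 51.1
grasp_force: 0.0
t: 26.7
tool_pos: [461.9, -25.9, 107.1]
tcp_rot: [-2.64, -1.699, 0.003]
force: [0.1, 0.5, 0.1]
width: 51.4
grasp_force: 0.0
[256. 202.] [461.8 -28.2] [ 9.2 31.3] 65.3
psi 65.6 turn rz 0.05 (0.01 rows of 8.5) shift mm [-2.5  0.8 74.9] tilt 0.03 q [-0.16  0.43  1.99  0.    0.73  0.27] t 26.8 w 51.1
```

```bash
python3 -m pendant '[[-0.0025,0.0005,0.03,0,0,0,-0.2],[0,0,0.033,0,0,0,-0.2],[0,0,0.012,0,0,0,-0.2],[0,0,0,0,0,0,1],[0,0,0,0,0,0,1],[0,0,0,0,0,0,1],[0,0,0,0,0,0,1],[0,0,0,0,0,0,1],[0,0,0,0,0,0,1],[0,0,0,0,0,0,1]]' 40; python3 -m pendant '[[0,0,-0.02,0,0,0,1],[0,0,-0.04,0,0,0,1],[0,0,-0.05,0,0,0,1],[0,0,-0.05,0,0,0,1],[0,0,0,0,0,0,1]]'; python3 go.py 485.5 406.8 110 87.3
```

```text
t: 27.75
tool_pos: [462.9, -28.8, 33.9]
tcp_rot: [2.641, 1.699, 0.003]
force: [-0.9, 2.1, 6.3]
width: 9.4
grasp_force: 39.1
t: 28.25
tool_pos: [464.7, -29.2, 199.3]
tcp_rot: [2.635, 1.696, 0.014]
force: [0.0, 0.3, -1.4]
width: 9.2
grasp_force: 39.2
psi 65.5 turn rz -21.79 (2.56 rows of 8.5) shift mm [436.5   0.3  89.3] tilt 0.68 q [-0.16  0.27  1.93 -0.    0.93  0.26] t 28.2 w 9.2
```

```bash
python3 -m pendant '[[0,0,0,0,0,-7.27,1],[0,0,0,0,0,-7.26,1],[0,0,0,0,0,-7.26,1],[0.048,0,0,0,0,0,1],[0.048,0,0,0,0,0,1],[0.048,0,0,0,0,0,1],[0.048,0,0,0,0,0,1],[0.048,0,0,0,0,0,1],[0.048,0,0,0,0,0,1],[0.048,0,0,0,0,0,1]]'; python3 -m pendant '[[0.048,0,0,0,0,0,1],[0.048,0,0,0,0,0,1],[0.004,0.0,0.04,0,0,0,1],[0,0,0.04,0,0,0,1],[0,0,0.04,0,0,0,1],[0,0,0.01,0,0,0,1],[0,0,0,0,0,0,1],[0,0,0,0,0,0,1]]'; python3 go.py 485.5 406.8 37 87.3
```

```text
t: 29.25
tool_pos: [477.4, 308.9, 193.1]
tcp_rot: [2.273, 2.168, 0.001]
force: [0.6, -0.3, 0.1]
width: 9.0
grasp_force: 39.2
t: 30.05
tool_pos: [483.5, 407.3, 64.6]
tcp_rot: [2.273, 2.168, 0.004]
force: [0.7, -1.0, -0.3]
width: 9.1
grasp_force: 39.2
psi 87.3 turn rz -0.01 (0.00 rows of 8.5) shift mm [-0.4  2.1 27.6] tilt 0.16 q [0.63 0.73 1.55 0.   0.86 0.67] t 30.1 w 9.1
```

```bash
python3 -m pendant '[[-0.0004,0.002,0.012,0,0,0,1],[0,0,0.01,0,0,0,1],[0,0,0.003,0,0,0,1],[0,0,0.0015,0,0,0,1],[0,0,0,0,0,0,1],[0,0,0,0,0,0,1]]'; python3 go.py 485.5 406.8 36.7 87.3
```

```text
t: 30.65
tool_pos: [484.4, 405.9, 36.9]
tcp_rot: [2.273, 2.168, -0.002]
force: [-5.7, -4.2, 14.5]
width: 9.0
grasp_force: 40.8
psi 87.3 turn rz -0.00 (0.00 rows of 8.5) shift mm [0.9 1.1 0.2] tilt 0.06 q [ 0.62  0.77  1.56 -0.    0.81  0.67] t 30.6 w 9.0
```

```bash
python3 -m pendant '[[0,0,-0.0003,0,0,0,1],[0,0,0,0,0,0,0.3],[0,0,0,0,0,0,0.3],[0,0,0,0,0,0,0.3],[0,0,-0.01,0,0,0,0.3],[0,0,-0.04,0,0,0,0.3],[0,0,-0.05,0,0,0,0.1],[0,0,-0.05,0,0,0,0],[0,0,0,0,0,0,0],[0,0,0,0,0,0,-0.2]]';python3 shot.py f1; python3 blk.py f1; python3 go.py 460 -127.2 100 2.3
```

```text
t: 31.65
tool_pos: [484.8, 406.5, 187.8]
tcp_rot: [2.273, 2.168, 0.004]
force: [0.3, 0.0, -0.0]
width: 51.0
grasp_force: 0.0
[255. 177.] [484.2 405.4] [12.3 32.3] 86.9
[299. 178.] [532.2 403.7] [14.6 33.5] 85.6
[261. 271.] [485.5 286.2] [13.  43.4] 93.1
[222. 273.] [436.3 285.7] [15.8 49.8] 93.7
psi 87.3 turn rz 84.99 (10.00 rows of 8.5) shift mm [-45.6 531.8  86.1] tilt 0.01 q [ 0.62  0.57  1.49 -0.    1.08  0.67] t 31.7 w 51.5
```

```bash
python3 -m pendant '[[0,0,0,0,0,8.5,-0.2],[0,0,0,0,0,8.5,-0.2],[0,0,0,0,0,8.5,-0.2],[0,0,0,0,0,8.5,-0.2],[0,0,0,0,0,8.5,-0.2],[0,0,0,0,0,8.5,-0.2],[0,0,0,0,0,8.5,-0.2],[0,0,0,0,0,8.5,-0.2],[0,0,0,0,0,8.5,-0.2],[0,0,0,0,0,8.5,-0.2]]' >/dev/null; python3 -m pendant '[[-0.004,0.048,0,0,0,0,-0.2],[-0.004,0.048,0,0,0,0,-0.2],[-0.004,0.048,0,0,0,0,-0.2],[-0.004,0.048,0,0,0,0,-0.2],[-0.004,0.048,0,0,0,0,-0.2],[-0.004,0.048,0,0,0,0,-0.2],[-0.004,0.048,0,0,0,0,-0.2],[-0.004,0.048,0,0,0,0,-0.2],[-0.004,0.048,0,0,0,0,-0.2],[-0.004,0.048,0,0,0,0,-0.2]]' >/dev/null; python3 -m pendant '[[-0.006,0.046,0.02,0,0,0,-0.2],[0,0.006,0.03,0,0,0,-0.2],[0,0,0.03,0,0,0,-0.2],[0,0,0,0,0,0,-0.2],[0,0,0,0,0,0,-0.2]]'; python3 shot.py b4; python3 blk.py b4; python3 go.py 460 -127.2 33 2.3
```

```text
t: 34.2
tool_pos: [459.4, -126.4, 106.0]
tcp_rot: [-3.14, -0.063, 0.004]
force: [0.2, 0.5, 0.4]
width: 51.2
grasp_force: 0.0
[258. 195.] [ 464.1 -128.1] [10.  21.9] 2.3
psi 2.3 turn rz 0.02 (0.00 rows of 8.5) shift mm [-0.1  0.7 73.9] tilt 0.02 q [-0.37  0.45  1.96 -0.    0.74  1.16] t 34.2 w 51.2
```

```bash
python3 -m pendant '[[0,0.0012,0.03,0,0,0,-0.2],[0,0,0.033,0,0,0,-0.2],[0,0,0.011,0,0,0,-0.2],[0,0,0,0,0,0,1],[0,0,0,0,0,0,1],[0,0,0,0,0,0,1],[0,0,0,0,0,0,1],[0,0,0,0,0,0,1],[0,0,0,0,0,0,1],[0,0,0,0,0,0,1]]' 40; python3 -m pendant '[[0,0,-0.02,0,0,0,1],[0,0,-0.04,0,0,0,1],[0,0,-0.05,0,0,0,1],[0,0,-0.05,0,0,0,1],[0,0,0,0,0,0,1],[0,0,0,0,0,-8.5,1],[0,0,0,0,0,-8.5,1],[0,0,0,0,0,-8.5,1],[0,0,0,0,0,-8.5,1],[0,0,0,0,0,-8.5,1]]'; python3 -m pendant '[[0,0,0,0,0,-8.5,1],[0,0,0,0,0,-8.5,1],[0,0,0,0,0,-8.5,1],[0,0,0,0,0,-8.5,1],[0,0,0,0,0,-8.5,1],[0,0,0,0,0,0,1]]' >/dev/null; python3 go.py 437.5 409.1 110 87.3
```

```text
t: 35.25
tool_pos: [460.8, -128.2, 33.9]
tcp_rot: [3.14, 0.063, 0.004]
force: [-0.8, 1.3, 6.8]
width: 9.2
grasp_force: 39.1
t: 36.25
tool_pos: [459.8, -127.9, 192.9]
tcp_rot: [2.901, 1.206, 0.001]
force: [-0.0, -0.2, -0.4]
width: 9.0
grasp_force: 39.2
psi 87.4 turn rz 0.12 (0.01 rows of 8.5) shift mm [535.3 -47.6  82.8] tilt 0.03 q [-0.37  0.3   1.9   0.    0.94 -0.32] t 36.9 w 8.7
```

```bash
python3 -m pendant '[[0.048,-0.004,0,0,0,0,1],[0.048,-0.004,0,0,0,0,1],[0.048,-0.004,0,0,0,0,1],[0.048,-0.004,0,0,0,0,1],[0.048,-0.004,0,0,0,0,1],[0.048,-0.004,0,0,0,0,1],[0.048,-0.004,0,0,0,0,1],[0.048,-0.004,0,0,0,0,1],[0.048,-0.004,0,0,0,0,1],[0.048,-0.004,0,0,0,0,1]]'; python3 -m pendant '[[0.046,-0.006,0,0,0,0,1],[0.009,-0.002,0,0,0,0,1],[0,0,0.04,0,0,0,1],[0,0,0.04,0,0,0,1],[0,0,0.04,0,0,0,1],[0,0,0.01,0,0,0,1],[0,0,0,0,0,0,1],[0,0,0,0,0,0,1]]'; python3 go.py 437.5 409.1 37 87.3
```

```text
t: 37.85
tool_pos: [442.1, 355.5, 192.8]
tcp_rot: [2.279, 2.163, 0.001]
force: [1.8, 0.0, 0.8]
width: 9.3
grasp_force: 39.2
t: 38.65
tool_pos: [438.1, 409.2, 64.3]
tcp_rot: [2.275, 2.167, 0.004]
force: [-0.1, -0.4, -0.6]
width: 9.2
grasp_force: 39.2
psi 87.2 turn rz -0.09 (0.01 rows of 8.5) shift mm [-0.1 -0.6 27.3] tilt 0.14 q [ 0.67  0.69  1.65 -0.    0.81  0.72] t 38.6 w 9.2
```

```bash
python3 -m pendant '[[0,-0.0006,0.012,0,0,0,1],[0,0,0.01,0,0,0,1],[0,0,0.003,0,0,0,1],[0,0,0.0015,0,0,0,1],[0,0,0,0,0,0,1],[0,0,0,0,0,0,1]]'; python3 go.py 437.5 409.1 36.7 87.3
```

```text
t: 39.25
tool_pos: [436.4, 408.5, 36.9]
tcp_rot: [2.273, 2.168, -0.002]
force: [-5.2, -5.2, 15.5]
width: 9.3
grasp_force: 41.1
psi 87.3 turn rz -0.01 (0.00 rows of 8.5) shift mm [0.6 1.1 0.2] tilt 0.06 q [ 0.67  0.73  1.65 -0.    0.76  0.72] t 39.2 w 9.3
```

Floor contact. I'll release, rise, and move to look over all three trays.

```bash
python3 -m pendant '[[0,0,-0.0003,0,0,0,1],[0,0,0,0,0,0,0.3],[0,0,0,0,0,0,0.3],[0,0,0,0,0,0,0.3],[0,0,-0.01,0,0,0,0.3],[0,0,-0.04,0,0,0,0.3],[0,0,-0.05,0,0,0,0.1],[0,0,-0.05,0,0,0,0],[-0.03,0,-0.03,0,0,0,0],[-0.05,0,0,0,0,0,0]]'; python3 -m pendant '[[-0.05,0.02,0,0,0,0,0],[-0.05,0.02,0,0,0,0,0],[0,0,0,0,0,0,0],[0,0,0,0,0,0,0]]'; python3 shot.py z1; python3 blk.py z1; python3 -c "
import cv2
cv2.imwrite('pics/z1v.png',cv2.convertScaleAbs(cv2.resize(cv2.imread('pics/z1.png'),(800,600),interpolation=cv2.INTER_CUBIC),alpha=1.5))"
```

```text
t: 40.25
tool_pos: [434.3, 330.4, 221.3]
tcp_rot: [2.269, 2.17, 0.014]
force: [0.7, -0.4, -0.8]
width: 42.6
grasp_force: 0.0
t: 40.65
tool_pos: [465.9, 233.7, 216.9]
tcp_rot: [2.276, 2.166, 0.001]
force: [-0.3, -0.1, -0.4]
width: 42.8
grasp_force: 0.0
[219.  13.] [435.4 403.4] [13.4 22.6] 85.2
[265.  12.] [483.7 401.4] [13.4 21.4] 87.4
[312.  11.] [532.  399.9] [13.9 19.6] 87.2
[313. 116.] [534.1 295.4] [15.3 42.1] 96.5
[271. 123.] [485.6 289.6] [14.1 42.9] 93.6
[228. 126.] [436.8 288. ] [14.8 42.3] 96.0
```

View pics/z1v.png

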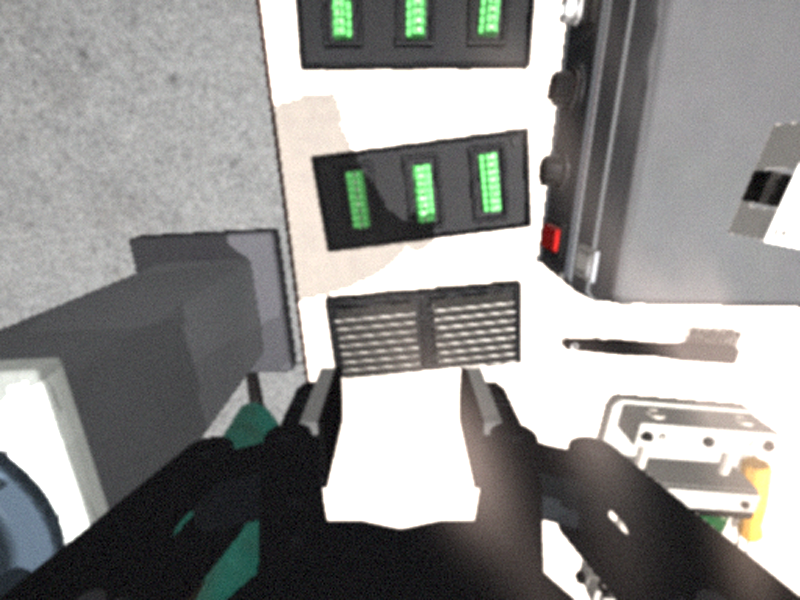

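All six blocks and both sinks sit inside their pocket rims: the eight tray at rows 150–222, the six tray at the top edge, and the two sinks side by side. Floor contact was felt at the expected height for every placement.

```bash
python3 -c "
from cell import ticket
print(ticket.sign_off())"
```

```text
the job is handed in; nothing more can be done
None
```

I put all four loose blocks and the heat sink into empty pockets of their matching trays and handed the job in at about 41 s. The hand-in returned no verdict. The last picture shows every part inside its pocket, though it cuts off part of the 6-way tray, and I never moved the gripper near the tin or the roll.

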